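# Fold the sample cassette's spring cover down and tuck it under the lip

### The job

Close the sample cassette with pushes of the fingertips alone: push its standing spring cover over until it lies flat on the tray and, keeping it pressed flat, push it along towards the lip until it stops with its free edge fully tucked beneath the lip (the ridge on its back gives the fingertips something to push on). Then let go, so that the lip alone holds it shut. Do not pinch the cover, and leave the jar, fitting, probe block and screwdriver where they stand.

Things in the scene. Friction and masses are not known exactly. Their poses are not given: they have to be found in the camera images.
- cassette: Sample cassette fixed to the bench: shallow aluminium tray 155 mm along x, 120 mm along y, walls 20 mm high, a white chip carrier inside. Origin on the bench (z = 0), 85 mm from the tray's hinge-side end and 70 mm from its lip-side end. x points from hinge to lip, y along the hinge, z up. It is turned by up to 0.6 rad.
- cover (a joint): Cover angle, rad: 0 = flat on the tray (hard stop), 1.5 = upright, 1.8 = limit. Steel plate 100 mm wide, free edge 100 mm from the hinge, 4 mm thick, 50 g; lying flat its outer face is 26 mm above the bench. A spring (0.07 N m/rad about 1.5 rad, friction 0.02 N m) raises it again when released unless tucked; held by the lip it rests at 0 to 0.05.
- cover_slide (a joint): How far cover and hinge pin have slid along the cassette's x towards the lip, m: 0 = back (as at the start), 0.018 = home against its stop. Friction 4 N; it stays where left. At 0 the folding edge clears the mouth of the lip by about 3 mm; slid forward before folding, the edge lands on top of the lip and cannot go down.
- slot (a point): Fixed point on the cassette (x = -60 mm, z = 24 mm): the cover's hinge axis, at mid-width, while the slide is at 0; the axis lies along the cassette's y and moves to x = -42 mm when slid home. Two slotted cheeks, 31 mm high, stand at its ends. Axes as the cassette's.
- cover_plate: Outer steel skin of the cover, 100 mm wide, with the ridge; turns with the cover. Origin on the hinge axis at mid-width, x towards the free edge, z out of its outer face (which is at z = 2 mm).
- cover_lining: Inner grey plastic lining of the cover, 92 by 92 mm; same frame as the plate, its inner face at z = -2 mm. Fingers that squeeze plate and lining at once are pinching the cover.
- cover_ridge (a point): Foot of the push ridge on the outer face, mid-width, 62 mm from the hinge axis. The ridge is 70 mm wide and 7 mm high, steep towards the hinge, ramping down to the plate towards the free edge; between hinge and ridge the plate is bare, room for fingertips. Axes as the plate's.
- cover_edge (a point): Middle of the cover's free edge, on its outer face, 100 mm from the hinge axis. Axes as the plate's.
- lip_mouth (a point): Fixed point on the cassette (x = 50 mm, z = 29.5 mm): underside of the lip where its flat part begins, mid-width. The flat part runs 12 mm on to an upright wall; before it a mouth flares upwards for 7 mm, to 37 mm above the bench. The lip is 64 mm wide; the folded plate passes 3.5 mm beneath. Axes as the cassette's.
- jar: Bystander: small lidded glass jar, 38 mm across, 48 mm high. Origin: centre of its underside.
- fitting: Bystander: brass hose fitting standing on end, 30 mm across, 46 mm high. Origin: centre of its underside.
- probe_block: Bystander: black and steel probe holder, 50 by 30 mm, 48 mm high, thin brass needle along its x. Origin: centre of its underside.
- driver: Bystander: screwdriver lying on the bench beyond the lip end, 150 mm long, handle towards its -x. Origin: middle of its underside.
Not all that is in view belongs to the job. Of the things that look like the cassette, the middle-sized one is meant.

How it is judged:
By the outcome, as a careful person would: the job done as asked, in the order asked, and still so for the second after the job is handed in, with the robot touching nothing.
It also fails if it takes over 38 s, if anything falls off the work surface, if the arm or the gripper's body presses on something with over 40 N, if the wrist force passes 120 N, or if a joint passes its speed limit or range.

### The arm

A 7-joint arm with a two-finger parallel gripper is mounted at the origin on the work surface. World frame = base frame: x ahead of the robot, y to its left, z up, the work surface at z = 0. Lengths are in mm, angles in rad, forces in N, time in s.
With the tool pointing down it reaches from about 425 to 975 mm from the base axis. Payload 16.7 kg.
Tool frame: the origin (TCP) lies at the very end of the fingers, on their centre line; the grasp point (between the pads) lies 19 mm behind it; z points along the fingers, x is the direction in which the jaws open and shut, and the axes are right-handed (so a half turn about z gives the same grasp; the last joint's range is limited). The gripper opens to 85 mm and grips with 20 to 120 N. Pads are 22 mm wide; open, the fingers measure 114 mm over their backs; the gripper's body (76 mm by 85 mm) begins 54 mm behind the grasp point. The pads swing forward as they close: fully open they stand 13 mm farther back than shut.
Start: joints at [-1.339, 0.426, 0.074, 1.606, -0.034, 1.111, -0.067], TCP at [251.5, 626.356, 200.002] pointing down, gripper open.
Joint ranges: [-2.85, 2.85], [-0.5, 2.14], [-1.23, 1.37], [0.21, 2.46], [-1.02, 4.16], [0.16, 2.05], [-2.73, 2.73]. Speed limits (rad/s): [1.89, 1.89, 2.39, 2.39, 3.01, 3.01, 3.01].

### API

Orientations are given as a unit quaternion [x, y, z, w].
In Python, from rig import env, optics gives the robot as it stands. The module is installed in compiled form; this text tells all that it offers.
- The arm moves only by the tool drive_tool, never from a script. Its argument "plan" is a list of rows, each a list of 3 entries, a list of its own where there are three numbers: the shift along the tool's x, y, z in m, then the turn, a rotation vector about the tool's x, y, z in degrees, then the opening, from -1 (shut) to 1 (fully open). In form: [[[x, y, z], [wx, wy, wz], jaw], ...]. A call has exactly 8 rows; each row shifts and turns the commanded pose from where the row before left it, along the tool's axes as they then stand; what a row does not reach is not made up. A row lasts 1/12 s, in which the tool goes at most 41.7 mm and 7.16 degrees, less where a joint would pass 70% of its speed; a pose out of reach is approached as far as the arm can. A call is refused whole if a number of a shift passes 0.0417 or a number of a turn 7.16, either way. A call with a gripper value outside its range is refused whole. The fingers move at their own pace and stop on an object; "grip_force" is the grip in N (left out, the last holds). Time passes only in rows, so rows that do not move let the fingers close, or fill a call up. It gives the time, the measured TCP pose, the force and the opening at its end, in the units of the state.
- env.state(): the state, without advancing time (a new reading comes with each control period).
- optics.grab_frame(name): name is "scene" or "top"; returns the picture (384x512x3 uint8, red, green, blue); there is no depth.
- optics.get_calibration(name): a dict with "fx", "fy", "cx", "cy" (pixels), "rvec" (rotation vector, rad) and "tvec" (3), from world to camera coordinates, as OpenCV has them. Camera axes: x right, y down, z forward; pixel columns grow to the right and rows downward; lengths in mm; the calibration is good to about 2 mm. A picture is of the moment at which its call begins. get_calibration takes no time and is no camera call.
- env.hand_in(): hands the job in, once; it reports no verdict.
The state is a dict: "time_s": time; "joint_pos": joint angles; "qvel": joint speeds; "joint_torque": joint torques, N m; "position": TCP position; "eef_rot": TCP orientation; "ft_force": force on the tool from outside, world axes, zero at the start; "torque": the same for the moment, N m; "grip_width": finger opening in mm.
Only numpy, scipy, OpenCV 4.12 (cv2) and the standard library are available. Lean on these libraries where they do the work, as an engineer would, in place of code of your own. Each camera call takes 0.05 s, during which the arm holds its last target. There are 200 camera calls.

## Working session

There is one attempt and no reset: what is moved stays moved. The work goes in short steps, Python scripts to look and compute and a tool call to move; the robot and the scene stay as the last step left them, time stands still between calls to the robot, and variables do not carry over. Pictures are saved under pics/ and viewed, about 8 in all and at most 12, crops included, and the job is handed in when it is done.

Besides the shell and the picture viewer there is one more tool, called after "Emit:" by a JSON object that holds its "api" and its "payload", one argument or row to a line. drive_tool: Moves the arm, as the interface text tells. Its arguments: {"type":"object","properties":{"plan":{"type":"array","items":{"type":"array"}},"grip_force":{"type":"number"}},"required":["plan"]}

```bash
mkdir -p pics; cat > h.py <<'E'
import numpy as np, cv2
from rig import env, optics
from scipy.spatial.transform import Rotation as R
def save(n,f,crop=None,s=1):
    im=optics.grab_frame(n)
    cv2.imwrite('pics/raw_'+f,im[:,:,::-1])
    if crop: im=im[crop[1]:crop[3],crop[0]:crop[2]]
    cv2.imwrite('pics/'+f,cv2.resize(im[:,:,::-1],None,fx=s,fy=s,interpolation=cv2.INTER_CUBIC))
def cal(n):
    c=optics.get_calibration(n)
    return c,R.from_rotvec(np.ravel(c['rvec'])).as_matrix(),np.ravel(c['tvec'])
def proj(n,P):
    c,M,t=cal(n);q=np.atleast_2d(P)@M.T+t
    return np.c_[c['fx']*q[:,0]/q[:,2]+c['cx'],c['fy']*q[:,1]/q[:,2]+c['cy']]
def ray(n,u,v,z):
    c,M,t=cal(n);d=M.T@np.array([(u-c['cx'])/c['fx'],(v-c['cy'])/c['fy'],1]);o=-M.T@t
    return o+d*(z-o[2])/d[2]
E
python3 - <<'E'
from h import *
save('top','t1.png',s=1.5);save('scene','s1.png',s=1.5)
s=env.state();print(s)
for n in('top','scene'):
    c,M,t=cal(n);print(n,c['fx'],-M.T@t)
E
```

```text
{'time_s': 0.1, 'joint_pos': array([-1.33848935,  0.42666912,  0.07384741,  1.60655799, -0.03409489,
        1.11080888, -0.06709421]), 'qvel': array([-0.00068082, -0.00194148, -0.00013955, -0.00266093,  0.00014427,
        0.00010783, -0.00062942]), 'joint_torque': array([ 9.08578222e-03, -9.51536536e+01,  3.77194807e+00, -4.64402711e+01,
        1.96640199e-02,  6.29875227e-03, -3.58844022e-05]), 'position': array([251.37401208, 625.99752182, 199.37409274]), 'eef_rot': array([ 8.28436789e-01,  5.60082259e-01, -4.65310909e-04,  3.66218708e-04]), 'ft_force': array([ 0.62883575,  0.68346116, -0.21227747]), 'torque': array([-0.08070276,  0.05286899, -0.03776696]), 'grip_width': 85.75405884919135}
top 431.69275115783086 [ 348.60744354  107.1502291  1095.90729993]
scene 401.2720268172879 [1168.82618686  282.11949265  725.51906144]
```

View pics/t1.png

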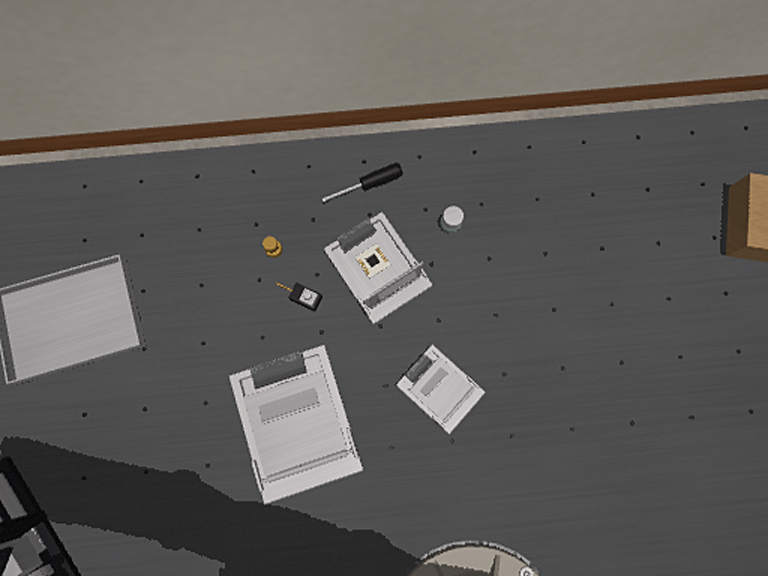

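View pics/s1.png

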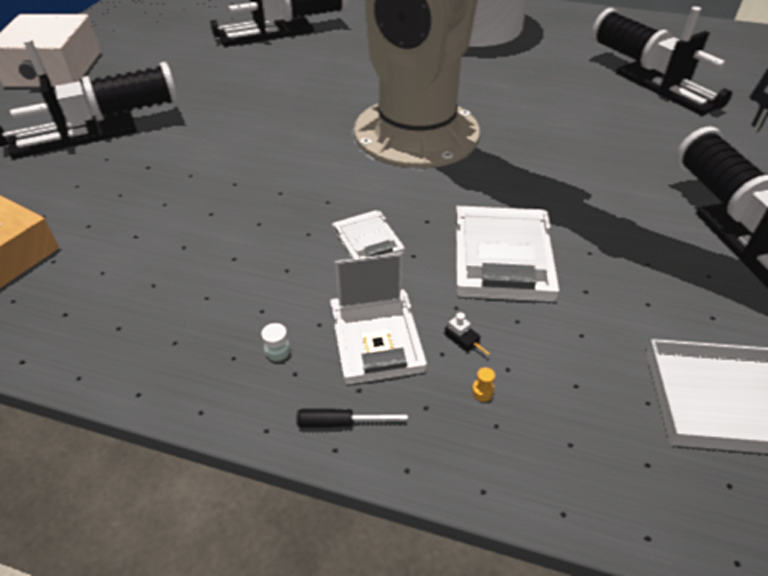

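The middle-sized cassette, with its cover standing, has top-view corners at about (323,247), (381,212), (432,285) and (373,322) in the 1.5x picture. The lip is at the upper left and the hinge at the lower right. I'll enlarge this area.

```bash
python3 - <<'E'
import cv2
im=cv2.imread('pics/raw_t1.png')[130:225,205:305]
cv2.imwrite('pics/t1c.png',cv2.resize(im,None,fx=6,fy=6,interpolation=cv2.INTER_CUBIC))
im=cv2.imread('pics/raw_s1.png')[165:260,210:295]
cv2.imwrite('pics/s1c.png',cv2.resize(im,None,fx=6,fy=6,interpolation=cv2.INTER_CUBIC))
E
```

```text
(no output)
```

View pics/t1c.png

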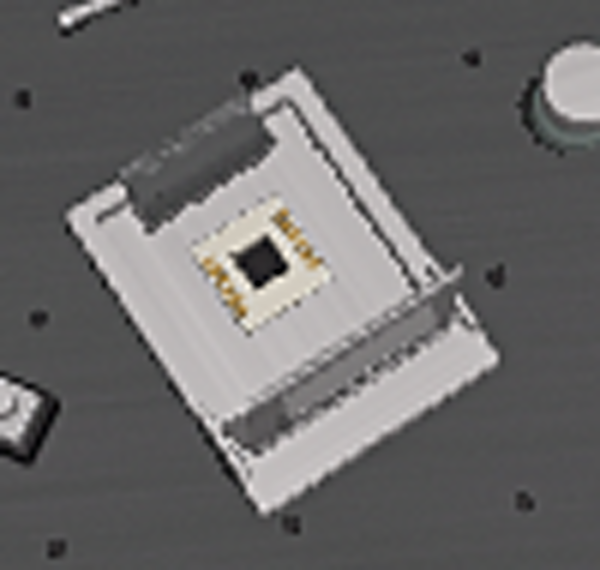

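View pics/s1c.png

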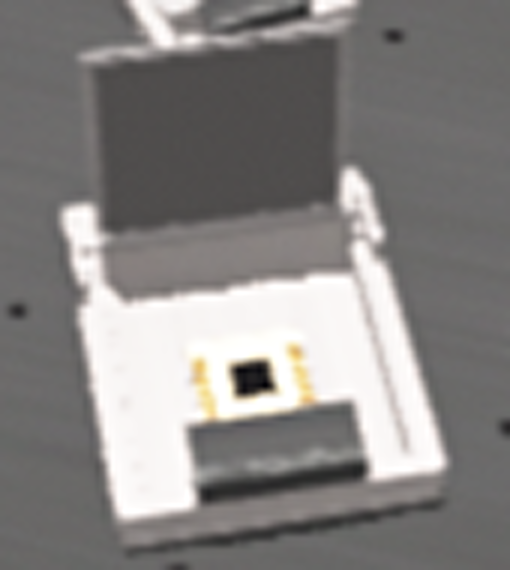

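Top crop shows the tray rim corners: lip side (70,217) and (297,68), hinge side (498,358) and (265,512). The cover's free edge runs from (222,432) to (460,268).

```bash
cat > fit.py <<'E'
from h import *
from scipy.optimize import least_squares
obs_t=np.array([[70,217],[297,68],[498,358],[265,512]])/6+[205,130]-0.4
obs_s=np.array([[122,522],[442,468]])/6+[210,165]-0.4
W=np.array([ray('top',u,v,20) for u,v in obs_t]);print(W.round(1));print([np.linalg.norm(W[i]-W[(i+1)%4]).round(1) for i in range(4)])
Ws=np.array([ray('scene',u,v,20) for u,v in obs_s]);print('scene lip corners',Ws.round(1))
# sign: lip corners first
x=((W[0]+W[1])-(W[2]+W[3]))/2
yaw=np.arctan2(x[1],x[0])
s=np.sign(np.cross(x[:2],(W[0]-W[1])[:2]))
L=np.array([[70,60*s],[70,-60*s],[-85,-60*s],[-85,60*s]])
def pts(p,L=L,z=20):
    c,sn=np.cos(p[2]),np.sin(p[2])
    return np.c_[p[0]+L[:,0]*c-L[:,1]*sn,p[1]+L[:,0]*sn+L[:,1]*c,np.full(len(L),z)]
r=least_squares(lambda p:(proj('top',pts(p))-obs_t).ravel(),[*W.mean(0)[:2],yaw])
print('s',s,'top pose',r.x.round(3),r.fun.round(2))
obs=np.array([[70,60],[70,-60]])
ss=least_squares(lambda p:np.r_[(proj('top',pts(p))-obs_t).ravel(),(proj('scene',pts(p,L[:2]))-obs_s[::-1]*1).ravel()],r.x)
s2=least_squares(lambda p:np.r_[(proj('top',pts(p))-obs_t).ravel(),(proj('scene',pts(p,L[:2]))-obs_s).ravel()],r.x)
for q in(ss,s2):print(q.x.round(3),q.fun.round(2))
for n,a in(('top',[[222,432],[460,268]]),):
    for u,v in np.array(a)/6+[205,130]: print('edge@124',ray(n,u,v,124).round(1))
for u,v in np.array([[85,58],[348,30]])/6+[210,165]: print('edge scene@124',ray('scene',u,v,124).round(1))
E
python3 fit.py
```

```text
[[638.1 180.6  20. ]
 [695.4  77.4  20. ]
 [559.4   4.6  20. ]
 [503.2 109.   20. ]]
[np.float64(118.1), np.float64(154.3), np.float64(118.5), np.float64(152.7)]
scene lip corners [[697.1  80.6  20. ]
 [640.1 184.1  20. ]]
s 1.0 top pose [6.05679e+02 9.64580e+01 4.94000e-01] [-0.75 -0.25  0.23 -0.13  0.51  0.    0.01  0.33]
[6.06065e+02 9.73980e+01 5.00000e-01] [-1.19 -0.16 -0.35 -0.26  0.21 -0.33 -0.12  0.22 -0.08 -0.51 -0.9  -0.58]
[6.03689e+02 9.61480e+01 5.50000e-01] [ -1.11   2.41  -1.58   0.41   1.45  -1.39   2.57   1.1   54.16 -11.85
 -52.52   8.24]
edge@124 [519.4 121.5 124. ]
edge@124 [574.6  24.4 124. ]
edge scene@124 [576.7  29.2 124. ]
edge scene@124 [533.9 116.6 124. ]fit.py:10: DeprecationWarning: Arrays of 2-dimensional vectors are deprecated. Use arrays of 3-dimensional vectors instead. (deprecated in NumPy 2.0)
  s=np.sign(np.cross(x[:2],(W[0]-W[1])[:2]))
```

Cassette pose is about (606, 97) mm with yaw 0.50. The tray sides measure 118 by 154 mm (expected 120 by 155), and both cameras agree within about 1 px. I'll shut the gripper and turn the tool so that its x lies along the cassette's y and its y along the cassette's x.

Emit:
{"api": "drive_tool", "payload": {
  "plan": [
    [[0,0,0],[0,0,-6.3],-1],
    [[0,0,0],[0,0,-6.3],-1],
    [[0,0,0],[0,0,-6.3],-1],
    [[0,0,0],[0,0,-6.3],-1],
    [[0,0,0],[0,0,-6.3],-1],
    [[0,0,0],[0,0,-6.3],-1],
    [[0,0,0],[0,0,-6.3],-1],
    [[0,0,0],[0,0,-6.3],-1]
  ],
  "grip_force": 20
}}

```text
time_s: 0.77
position: [251.4, 626.1, 199.6]
eef_rot: [0.509, 0.861, -0.0, 0.0]
ft_force: [0.3, -0.2, -0.9]
grip_width: 0.1
```

```bash
cat > st.py <<'E'
from h import *
s=env.state();M=R.from_quat(s['eef_rot']).as_matrix()
c,n=np.cos(.5),np.sin(.5);C=np.array([[c,n,0],[-n,c,0],[0,0,1]])
print('t',s['time_s'],'cass xyz',(C@(s['position']-[606,97,0])).round(1),'F',(C@s['ft_force']).round(1),'w',round(s['grip_width'],1))
print('tool axes in cass',(C@M).round(3).tolist(),'j',np.round(s['joint_pos'],2))
E
python3 st.py
```

```text
t 0.7667 cass xyz [-57.5 634.3 199.6] F [ 0.1 -0.3 -0.9] w 0.1
tool axes in cass [[-0.003, 1.0, -0.001], [1.0, 0.003, -0.001], [-0.001, -0.001, -1.0]] j [-1.21  0.43 -0.1   1.6   0.05  1.12  0.75]
```

Emit:
{"api": "drive_tool", "payload": {
  "plan": [
    [[-0.035,-0.004,0],[0,0,0],-1],
    [[-0.035,-0.004,0],[0,0,0],-1],
    [[-0.035,-0.004,0],[0,0,0],-1],
    [[-0.035,-0.004,0],[0,0,0],-1],
    [[-0.035,-0.004,0],[0,0,0],-1],
    [[-0.035,-0.004,0],[0,0,0],-1],
    [[-0.035,-0.004,0],[0,0,0],-1],
    [[-0.035,-0.004,0],[0,0,0],-1]
  ]
}}

```text
time_s: 1.43
position: [357.3, 363.2, 199.9]
eef_rot: [0.511, 0.859, -0.0, -0.0]
ft_force: [2.0, 0.6, -0.9]
grip_width: 0.0
```

Emit:
{"api": "drive_tool", "payload": {
  "plan": [
    [[-0.035,0,0],[0,0,0],-1],
    [[-0.035,0,0],[0,0,0],-1],
    [[-0.035,0,0],[0,0,0],-1],
    [[-0.035,0,0],[0,0,0],-1],
    [[-0.035,0,0],[0,0,0],-1],
    [[-0.035,0,0],[0,0,0],-1],
    [[-0.035,0,0],[0,0,0],-1],
    [[-0.035,0,0],[0,0,0],-1]
  ]
}}

```text
time_s: 2.1
position: [491.1, 117.3, 200.0]
eef_rot: [0.511, 0.86, -0.0, -0.0]
ft_force: [1.2, 0.7, 0.2]
grip_width: 0.1
```

```bash
python3 st.py
```

```text
t 2.1 cass xyz [-91.1  72.9 200. ] F [1.4 0.1 0.2] w 0.1
tool axes in cass [[0.002, 1.0, -0.0], [1.0, -0.002, 0.0], [0.0, -0.0, -1.0]] j [-0.55  0.15  0.21  1.99 -0.03  1.01  1.74]
```

Emit:
{"api": "drive_tool", "payload": {
  "plan": [
    [[-0.024,-0.001,0],[0,0,0],-1],
    [[-0.024,-0.001,0],[0,0,0],-1],
    [[-0.024,0,0],[0,0,0],-1],
    [[0,0,0.025],[0,0,0],-1],
    [[0,0,0.025],[0,0,0],-1],
    [[0,0,0.025],[0,0,0],-1],
    [[0,0,0.025],[0,0,0],-1],
    [[0,0,0.025],[0,0,0],-1]
  ]
}}

```text
time_s: 2.77
position: [523.1, 54.7, 73.8]
eef_rot: [0.511, 0.859, -0.0, -0.0]
ft_force: [0.7, -0.1, 0.5]
grip_width: 0.3
```

```bash
python3 - <<'E'
from h import *
save('top','t2.png',(195,120,315,230),5)
save('scene','s2.png',(190,110,310,260),4)
a=cv2.imread('pics/t2.png');b=cv2.imread('pics/s2.png')
H=550;f=lambda i:cv2.resize(i,(int(i.shape[1]*H/i.shape[0])*7//10,H*7//10))
cv2.imwrite('pics/c2.png',np.hstack([f(a),f(b)]))
E
python3 st.py
```

```text
t 2.8667 cass xyz [-95.2   3.3  71.8] F [-0.1 -0.4  0.7] w 0.3
tool axes in cass [[0.002, 1.0, -0.006], [1.0, -0.002, 0.001], [0.001, -0.006, -1.0]] j [-0.42  0.35  0.23  2.06 -0.12  0.74  1.95]
```

View pics/c2.png

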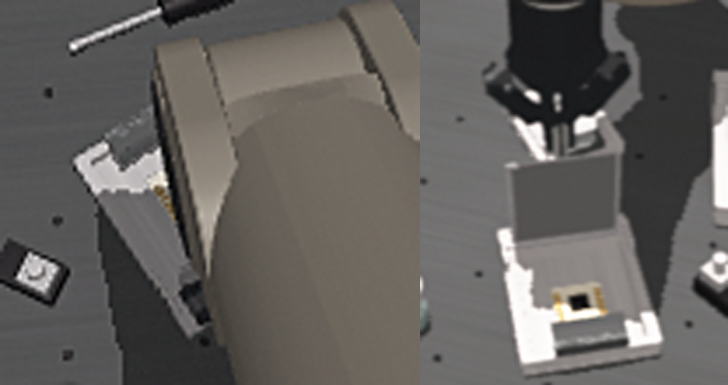

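Fingers stand behind the cover, near mid-width (at about (560,140) in the right half), and clear of everything else. Now I'll push the upper part over.

Emit:
{"api": "drive_tool", "payload": {
  "plan": [
    [[-0.0005,0.0055,0.0005],[0,0,0],-1],
    [[-0.0005,0.0055,0.0005],[0,0,0],-1],
    [[-0.0005,0.0055,0.0005],[0,0,0],-1],
    [[-0.0005,0.0055,0.0005],[0,0,0],-1],
    [[-0.0005,0.0055,0.0005],[0,0,0],-1],
    [[-0.0005,0.0055,0.0005],[0,0,0],-1],
    [[0,0.0055,0.0005],[0,0,0],-1],
    [[0,0.0055,0.0005],[0,0,0],-1]
  ]
}}

```text
time_s: 3.53
position: [564.0, 73.5, 71.1]
eef_rot: [0.511, 0.859, -0.0, 0.0]
ft_force: [-0.1, -0.2, 0.8]
grip_width: 0.0
```

```bash
python3 st.py; python3 - <<'E'
import numpy as np
for th in np.r_[1.1:-.01:-.1]: print(round(th,1),np.round([-71+48*np.cos(th)-2*np.sin(th),24+48*np.sin(th)+2*np.cos(th)],1))
E
```

```text
t 3.5333 cass xyz [-48.1  -0.5  71.1] F [-0.2 -0.1  0.8] w 0.0
tool axes in cass [[0.002, 1.0, -0.0], [1.0, -0.002, -0.0], [-0.0, -0.0, -1.0]] j [-0.42  0.41  0.23  1.97 -0.13  0.77  1.94]
1.1 [-51.   67.7]
1.0 [-46.7  65.5]
0.9 [-42.7  62.8]
0.8 [-39.   59.8]
0.7 [-35.6  56.5]
0.6 [-32.5  52.8]
0.5 [-29.8  48.8]
0.4 [-27.6  44.5]
0.3 [-25.7  40.1]
0.2 [-24.4  35.5]
0.1 [-23.4  30.8]
-0.0 [-23.  26.]
```

Emit:
{"api": "drive_tool", "payload": {
  "plan": [
    [[0,0.002,0.0045],[0,0,0],-1],
    [[0,0.0033,0.0037],[0,0,0],-1],
    [[0,0.0037,0.003],[0,0,0],-1],
    [[0,0.0034,0.0033],[0,0,0],-1],
    [[0,0.0031,0.0037],[0,0,0],-1],
    [[0,0.0027,0.004],[0,0,0],-1],
    [[0,0.0022,0.0043],[0,0,0],-1],
    [[0,0.0019,0.0044],[0,0,0],-1]
  ]
}}

```text
time_s: 4.2
position: [583.2, 83.9, 39.6]
eef_rot: [0.511, 0.859, -0.0, -0.0]
ft_force: [-0.1, -0.1, 1.5]
grip_width: -0.2
```

```bash
python3 - <<'E'
from h import *
save('scene','s3.png',(190,110,320,260),4)
E
python3 st.py
```

```text
t 4.25 cass xyz [-26.4  -0.4  38.8] F [-0.8  1.3 -0.2] w 0.1
tool axes in cass [[0.002, 1.0, -0.001], [1.0, -0.002, 0.0], [0.0, -0.001, -1.0]] j [-0.42  0.49  0.21  1.94 -0.15  0.73  1.95]
```

View pics/s3.png

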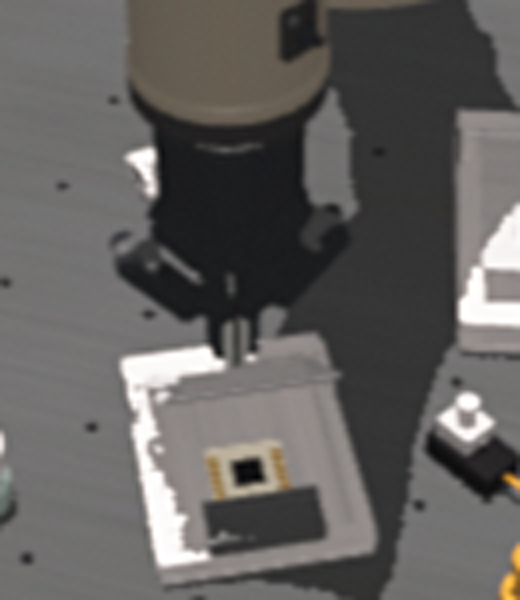

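```bash
python3 - <<'E'
from h import *
c,n=np.cos(.5),np.sin(.5)
def cw(x,y,z): return [606+x*c-y*n,97+x*n+y*c,z]
def show(l,p): print(l,((proj('scene',cw(*p))[0]-[190,110])*4).round(0))
show('tip',(-26,0,39))
for th in (0,.3,.6,1.,1.5,1.8):
  for y in(-50,50): show(('edge',th,y),(-60+100*np.cos(th),y,24+100*np.sin(th)))
for y in(-50,50): show(('hinge',y),(-60,y,24))
for y in(-60,60):
  for x in(-85,70): show(('tray',x,y),(x,y,20))
show('chip',(0,0,5))
E
```

```text
tip [231. 393.]
('edge', 0, -50) [165. 513.]
('edge', 0, 50) [342. 484.]
('edge', 0.3, -50) [161. 472.]
('edge', 0.3, 50) [342. 444.]
('edge', 0.6, -50) [155. 422.]
('edge', 0.6, 50) [338. 394.]
('edge', 1.0, -50) [144. 348.]
('edge', 1.0, 50) [328. 321.]
('edge', 1.5, -50) [130. 267.]
('edge', 1.5, 50) [309. 242.]
('edge', 1.8, -50) [122. 234.]
('edge', 1.8, 50) [297. 210.]
('hinge', -50) [138. 381.]
('hinge', 50) [303. 357.]
('tray', -85, -60) [116. 358.]
('tray', 70, -60) [156. 564.]
('tray', -85, 60) [310. 330.]
('tray', 70, 60) [372. 528.]
chip [240. 465.]
```

```bash
python3 - <<'E'
from h import *
c,n=np.cos(.5),np.sin(.5)
im=cv2.imread('pics/raw_s3.png')[180:260,210:295]
S=8;im=cv2.resize(im,None,fx=S,fy=S,interpolation=cv2.INTER_CUBIC)
im=np.clip(im*1.4,0,255).astype(np.uint8)
cv2.imwrite('pics/s3c.png',im[:600])
s=env.state();print(s['position'])
def cw(x,y,z): return [606+x*c-y*n,97+x*n+y*c,z]
def pr(x,y,z): return ((proj('scene',cw(x,y,z))[0]-[210,180]+.5)*S).round().astype(int)
print('tip corners',[pr(x,y,39).tolist() for x in(-37,-15) for y in(-14,14)])
for sl in(0,18):
 for th in(.3,.45,.6,.7):
  f=lambda r,h,y:pr(-60+sl+r*np.cos(th)-h*np.sin(th),y,24+r*np.sin(th)+h*np.cos(th)).tolist()
  print(sl,th,'edge',f(100,2,-50),f(100,2,50),'ridge top',f(62,9,-35),f(62,9,35))
print('hinge',pr(-60,-50,24),pr(-60,50,24))
E
```

```text
[582.97693496  84.02137541  38.82836296]
tip corners [[252, 210], [347, 196], [266, 266], [362, 252]]
0 0.3 edge [166, 383] [528, 326] ridge top [198, 280] [443, 242]
0 0.45 edge [160, 333] [525, 277] ridge top [194, 248] [440, 211]
0 0.6 edge [153, 280] [520, 224] ridge top [190, 215] [436, 178]
0 0.7 edge [148, 243] [515, 188] ridge top [186, 193] [433, 156]
18 0.3 edge [176, 434] [543, 376] ridge top [209, 328] [457, 290]
18 0.45 edge [171, 385] [540, 327] ridge top [205, 296] [454, 258]
18 0.6 edge [164, 331] [535, 274] ridge top [200, 263] [450, 225]
18 0.7 edge [159, 294] [531, 237] ridge top [197, 240] [447, 203]
hinge [120 206] [450 157]
```

View pics/s3c.png

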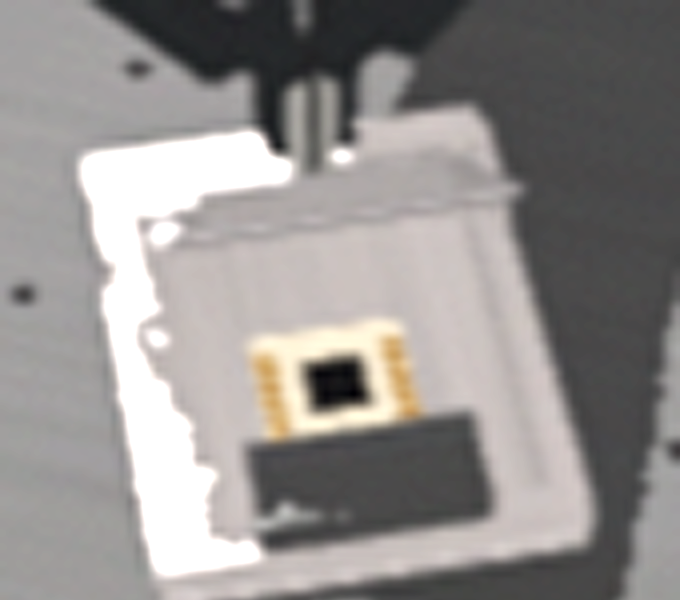

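The cover's free edge lies at (160,240)–(520,188) in the 8x crop, which means an angle of about 0.7. The reported tip height of 39 mm would put it at about 0.3. I'll check whether the picture lagged and whether the gripper appears where its reported pose says it is.

```bash
python3 - <<'E'
from h import *
c,n=np.cos(.5),np.sin(.5)
def cw(x,y,z): return [606+x*c-y*n,97+x*n+y*c,z]
for T in((-95.2,3.3,72),(-26,0,39),(-26,0,62)):
    print(T,[proj('scene',cw(T[0],T[1]-40,T[2]+h))[0].round(1).tolist() for h in(50,70,90)])
a=cv2.imread('pics/raw_s3.png').astype(int)
save('scene','s4.png',(210,180,295,255),8)
b=cv2.imread('pics/raw_s4.png').astype(int)
d=abs(a-b).max(2);print('diff px',(d>25).sum(),np.argwhere(d>25)[:, ::-1].min(0) if (d>25).any() else '',np.argwhere(d>25)[:, ::-1].max(0) if (d>25).any() else '')
E
python3 st.py
```

```text
(-95.2, 3.3, 72) [[225.7, 163.8], [225.2, 157.0], [224.7, 150.1]]
(-26, 0, 39) [[229.7, 195.8], [229.2, 189.4], [228.8, 182.8]]
(-26, 0, 62) [[229.2, 188.4], [228.7, 181.8], [228.3, 174.9]]
diff px 134 [209   2] [335 244]
t 4.3 cass xyz [-26.7  -0.4  39.2] F [-0.4 -0.1  0.2] w -0.2
tool axes in cass [[0.002, 1.0, -0.001], [1.0, -0.002, 0.0], [0.0, -0.001, -1.0]] j [-0.42  0.49  0.21  1.94 -0.15  0.73  1.95]
```

View pics/s4.png

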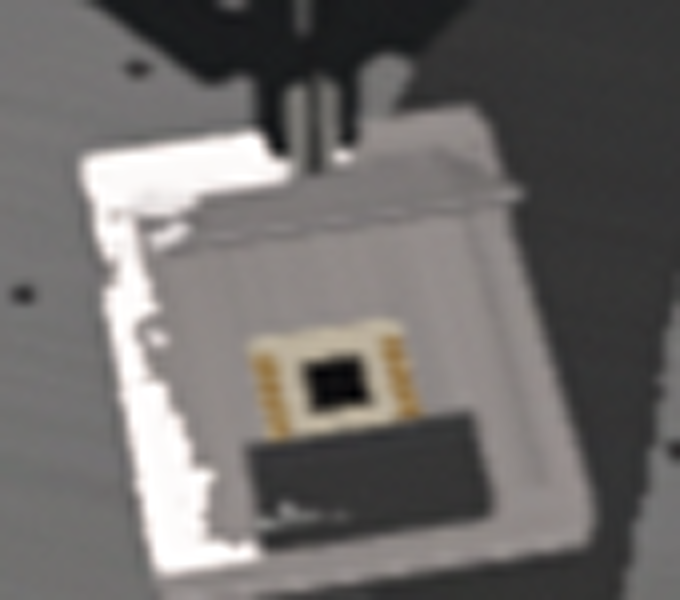

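```bash
python3 - <<'E'
from h import *
c,n=np.cos(.5),np.sin(.5)
save('top','t5.png',(205,130,305,225),6)
def pr(x,y,z): return ((proj('top',[606+x*c-y*n,97+x*n+y*c,z])[0]-[205,130]+.4)*6).round().astype(int).tolist()
for sl,th in((0,.3),(0,.5),(0,.68),(18,.84)):
  f=lambda r,h,y:pr(-60+sl+r*np.cos(th)-h*np.sin(th),y,24+r*np.sin(th)+h*np.cos(th))
  print(sl,th,'edge',f(100,2,-50),f(100,2,50),'ridge',f(62,9,-35),f(62,9,35),'hinge',f(0,2,50))
print('tip',pr(-26,0,39))
E
```

```text
0 0.3 edge [323, 119] [122, 249] ridge [344, 215] [204, 307] hinge [252, 450]
0 0.5 edge [334, 122] [130, 255] ridge [354, 221] [212, 314] hinge [253, 451]
0 0.68 edge [349, 132] [142, 267] ridge [364, 231] [222, 325] hinge [253, 452]
18 0.84 edge [340, 110] [131, 246] ridge [351, 207] [207, 301] hinge [230, 417]
tip [305, 311]
```

View pics/t5.png

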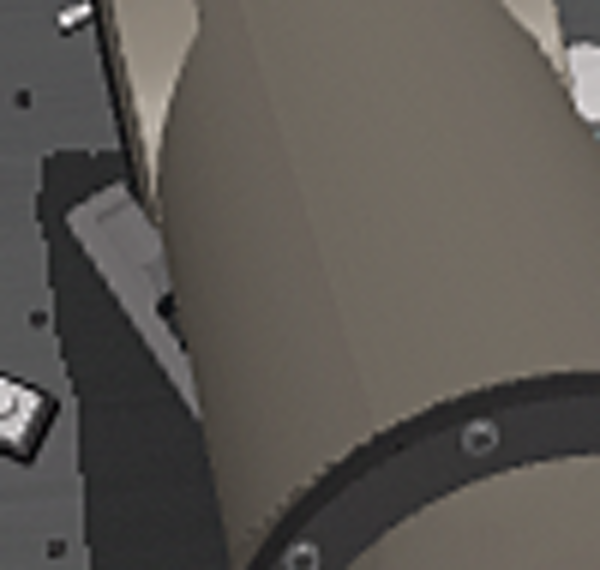

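The corner seen near (142,267) supports slide 0 and an angle of about 0.65, so the tip height in use doesn't fit the cover angle. A straight descent is safe either way, so I'll go down slowly and watch the force.

Emit:
{"api": "drive_tool", "payload": {
  "plan": [
    [[0,0,0.0015],[0,0,0],-1],
    [[0,0,0.0015],[0,0,0],-1],
    [[0,0,0.0015],[0,0,0],-1],
    [[0,0,0.0015],[0,0,0],-1],
    [[0,0,0.0015],[0,0,0],-1],
    [[0,0,0.0015],[0,0,0],-1],
    [[0,0,0.0015],[0,0,0],-1],
    [[0,0,0],[0,0,0],-1]
  ]
}}

```text
time_s: 5.02
position: [582.9, 83.8, 29.2]
eef_rot: [0.511, 0.86, -0.0, -0.0]
ft_force: [-0.8, -0.2, 0.2]
grip_width: 0.2
```

```bash
python3 st.py; python3 - <<'E'
from h import *
save('scene','s6.png',(210,180,295,255),8)
g=cv2.cvtColor(cv2.imread('pics/raw_s6.png'),cv2.COLOR_BGR2GRAY);o=cv2.cvtColor(cv2.imread('pics/raw_s4.png'),cv2.COLOR_BGR2GRAY)
for u in(239,252,262): print(u,'old',o[196:240,u].tolist(),'\n new',g[196:240,u].tolist())
E
```

```text
t 5.0167 cass xyz [-26.6  -0.5  29.2] F [-0.8  0.2  0.2] w 0.2
tool axes in cass [[0.002, 1.0, -0.001], [1.0, -0.002, 0.0], [0.0, -0.001, -1.0]] j [-0.42  0.5   0.21  1.94 -0.15  0.71  1.95]
239 old [149, 239, 252, 251, 250, 251, 250, 195, 126, 119, 122, 121, 122, 129, 119, 134, 137, 136, 135, 134, 135, 135, 135, 135, 135, 135, 138, 138, 138, 138, 138, 139, 139, 140, 139, 139, 139, 141, 140, 139, 138, 140, 139, 141] 
 new [150, 240, 253, 251, 250, 250, 248, 239, 185, 130, 120, 123, 124, 120, 122, 119, 123, 133, 136, 135, 135, 135, 135, 135, 135, 136, 137, 138, 139, 137, 139, 140, 139, 139, 140, 139, 140, 140, 141, 138, 138, 140, 141, 142]
252 old [74, 73, 129, 209, 157, 118, 121, 122, 123, 120, 121, 129, 119, 135, 140, 141, 140, 141, 142, 140, 141, 141, 140, 139, 146, 172, 180, 171, 109, 36, 11, 16, 15, 12, 51, 133, 171, 136, 73, 52, 56, 55, 53, 53] 
 new [65, 64, 63, 62, 62, 76, 110, 124, 122, 124, 124, 121, 118, 119, 121, 137, 141, 141, 141, 140, 141, 140, 140, 138, 147, 172, 180, 171, 109, 37, 11, 18, 15, 12, 52, 132, 169, 137, 72, 52, 56, 55, 53, 52]
262 old [143, 141, 133, 127, 124, 123, 121, 121, 119, 121, 118, 128, 142, 144, 143, 143, 143, 143, 141, 141, 140, 140, 139, 139, 137, 137, 136, 137, 137, 138, 136, 139, 137, 135, 133, 120, 81, 57, 55, 56, 52, 55, 52, 54] 
 new [143, 140, 134, 123, 116, 120, 123, 121, 123, 122, 118, 123, 118, 137, 144, 143, 142, 142, 141, 141, 140, 139, 140, 139, 138, 136, 137, 136, 137, 137, 135, 139, 137, 135, 133, 118, 80, 57, 56, 56, 53, 54, 54, 54]
```

```bash
python3 - <<'E'
from h import *
x=np.array([.372,.928,0]);y=np.array([.928,-.372,0])
T=np.array([251.4,626,199.4])
for n in('top','scene'):
  for dz in(13,32,73): print(n,dz,[proj(n,T+a*x*50+[0,0,dz])[0].round(0).tolist() for a in(-1,0,1)])
a=cv2.imread('pics/raw_t1.png')[284:384,0:100];b=cv2.imread('pics/raw_s6.png')[100:250,195:315]
f=lambda i:cv2.resize(i,None,fx=540/i.shape[0]*.7,fy=540/i.shape[0]*.7,interpolation=cv2.INTER_CUBIC)
cv2.imwrite('pics/c7.png',np.clip(np.hstack([f(a),f(b)])*1.6,0,255).astype(np.uint8))
E
```

```text
top 13 [[15.0, 363.0], [-9.0, 356.0], [-33.0, 348.0]]
top 32 [[10.0, 365.0], [-15.0, 357.0], [-39.0, 349.0]]
top 73 [[-3.0, 370.0], [-29.0, 361.0], [-54.0, 353.0]]
scene 13 [[496.0, 98.0], [519.0, 106.0], [543.0, 114.0]]
scene 32 [[499.0, 91.0], [523.0, 98.0], [547.0, 106.0]]
scene 73 [[508.0, 75.0], [532.0, 82.0], [557.0, 90.0]]
```

View pics/c7.png

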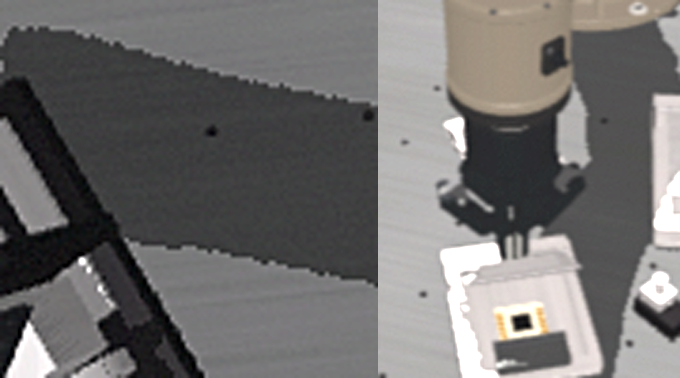

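I'll triangulate the gripper's +y knuckle, seen in both views at the same pose: scene raw (277,169) and top raw (231,181). That tests where the tool really is.

```bash
python3 - <<'E'
from h import *
C=np.array([[np.cos(.5),np.sin(.5),0],[-np.sin(.5),np.cos(.5),0],[0,0,1]])
A=[]
for s in((277,169),(272,167),(279,166)):
  for t in((231.3,181.3),(233,179),(234.5,186)):
    b=min((np.linalg.norm(ray('scene',*s,z)-ray('top',*t,z)),z) for z in range(0,200))
    p=(ray('scene',*s,b[1])+ray('top',*t,b[1]))/2
    print(s,t,np.round(b,1),(C@(p-[606,97,0])).round(1))
E
```

```text
(277, 169) (231.3, 181.3) [  2.8 158. ] [-17.4  60.6 158. ]
(277, 169) (233, 179) [  7.9 161. ] [-15.   57.3 161. ]
(277, 169) (234.5, 186) [  6.4 149. ] [-27.7  61.6 149. ]
(272, 167) (231.3, 181.3) [  8. 162.] [-19.7  55.8 162. ]
(272, 167) (233, 179) [  2.8 165. ] [-17.3  52.5 165. ]
(272, 167) (234.5, 186) [  4.5 153. ] [-30.1  56.7 153. ]
(279, 166) (231.3, 181.3) [  6.5 166. ] [-18.1  62.9 166. ]Traceback (most recent call last):
  File "<stdin>", line 6, in <module>
  File "<stdin>", line 6, in <genexpr>
  File "h.py", line 16, in ray
    c,M,t=cal(n);d=M.T@np.array([(u-c['cx'])/c['fx'],(v-c['cy'])/c['fy'],1]);o=-M.T@t
          ~~~^^^
  File "h.py", line 10, in cal
    c=optics.get_calibration(n)
ValueError: time passes only in moves, steps and waits
```

The knuckle triangulates to x ≈ -20 and z ≈ 157. So x agrees with the reading, but the gripper sits about 30 mm higher than the reported z implies. With a real tip about 30 mm above the reading, the cover angle and the ridge contact all fit. I'll carry on straight down and check the cover edge as I go.

Emit:
{"api": "drive_tool", "payload": {
  "plan": [
    [[0,0,0.003],[0,0,0],-1],
    [[0,0,0.003],[0,0,0],-1],
    [[0,0,0.003],[0,0,0],-1],
    [[0,0,0.003],[0,0,0],-1],
    [[0,0,0.003],[0,0,0],-1],
    [[0,0,0.002],[0,0,0],-1],
    [[0,0,0],[0,0,0],-1],
    [[0,0,0],[0,0,0],-1]
  ]
}}

```text
time_s: 5.73
position: [582.8, 83.7, 12.4]
eef_rot: [0.511, 0.86, -0.0, -0.0]
ft_force: [-0.5, -0.6, 1.0]
grip_width: -0.3
```

```bash
cat > edge.py <<'E'
from h import *
import sys
save('scene',sys.argv[1],(200,170,300,260),6)
g=cv2.cvtColor(cv2.imread('pics/raw_'+sys.argv[1]),cv2.COLOR_BGR2GRAY).astype(int)
for u in(239,262): print(u,g[196:252,u].tolist())
c,n=np.cos(.5),np.sin(.5)
for sl in(0,18):
 for th in(0,.1,.2,.3,.4,.5,.6):
  P=[proj('scene',[606+x*c-y*n,97+x*n+y*c,z])[0] for y in(-50,50) for x,z in[(-60+sl+100*np.cos(th)-2*np.sin(th),24+100*np.sin(th)+2*np.cos(th))]]
  f=lambda u:P[0][1]+(u-P[0][0])*(P[1][1]-P[0][1])/(P[1][0]-P[0][0])
  print(sl,th,'edge row at 239,262:',round(f(239),1),round(f(262),1),end='; ')
E
python3 st.py; python3 edge.py s8.png
```

```text
t 5.7333 cass xyz [-26.7  -0.5  12.4] F [-0.7 -0.2  1. ] w -0.3
tool axes in cass [[0.002, 1.0, -0.001], [1.0, -0.002, 0.0], [0.0, -0.001, -1.0]] j [-0.41  0.53  0.2   1.95 -0.16  0.68  1.96]
239 [22, 120, 250, 255, 253, 251, 248, 241, 238, 239, 237, 205, 179, 134, 114, 110, 125, 129, 128, 127, 130, 130, 127, 122, 119, 122, 124, 121, 134, 138, 138, 138, 139, 139, 138, 138, 139, 140, 140, 138, 139, 140, 140, 141, 143, 143, 143, 141, 139, 136, 183, 254, 255, 255, 184, 130]
262 [142, 141, 132, 127, 124, 118, 116, 117, 116, 117, 119, 118, 120, 126, 129, 127, 127, 129, 128, 125, 120, 118, 118, 120, 134, 137, 137, 137, 137, 137, 134, 136, 137, 135, 133, 118, 80, 56, 55, 56, 53, 53, 54, 53, 52, 53, 52, 52, 50, 64, 108, 136, 138, 140, 135, 97]
0 0 edge row at 239,262: 236.4 232.7; 0 0.1 edge row at 239,262: 233.3 229.6; 0 0.2 edge row at 239,262: 229.8 226.1; 0 0.3 edge row at 239,262: 226.0 222.4; 0 0.4 edge row at 239,262: 221.8 218.3; 0 0.5 edge row at 239,262: 217.5 214.0; 0 0.6 edge row at 239,262: 212.9 209.4; 18 0 edge row at 239,262: 243.0 239.3; 18 0.1 edge row at 239,262: 239.9 236.2; 18 0.2 edge row at 239,262: 236.5 232.8; 18 0.3 edge row at 239,262: 232.6 229.0; 18 0.4 edge row at 239,262: 228.5 224.8; 18 0.5 edge row at 239,262: 224.1 220.5; 18 0.6 edge row at 239,262: 219.5 215.9;
```

z reads 12 with no contact force, while the cover edge (rows 223 and 219) gives an angle of about 0.37. So the real tip is about 31 mm above the reading, and flat should read about -5.

Emit:
{"api": "drive_tool", "payload": {
  "plan": [
    [[0,0,0.003],[0,0,0],-1],
    [[0,0,0.003],[0,0,0],-1],
    [[0,0,0.003],[0,0,0],-1],
    [[0,0,0.002],[0,0,0],-1],
    [[0,0,0.002],[0,0,0],-1],
    [[0,0,0.001],[0,0,0],-1],
    [[0,0,0],[0,0,0],-1],
    [[0,0,0],[0,0,0],-1]
  ]
}}

```text
time_s: 6.45
position: [582.9, 83.8, -1.5]
eef_rot: [0.511, 0.859, -0.0, -0.0]
ft_force: [0.9, -0.1, 1.5]
grip_width: -0.1
```

```bash
python3 st.py; python3 edge.py s9.png|head -2
```

```text
t 6.45 cass xyz [-26.6  -0.6  -1.5] F [ 0.8 -0.6  1.5] w -0.1
tool axes in cass [[0.002, 1.0, -0.0], [1.0, -0.002, 0.0], [0.0, -0.0, -1.0]] j [-0.4   0.55  0.19  1.96 -0.17  0.65  1.96]
239 [28, 27, 28, 26, 24, 56, 153, 226, 237, 244, 244, 244, 245, 243, 206, 137, 119, 122, 126, 127, 128, 127, 124, 121, 132, 132, 135, 133, 131, 133, 135, 135, 134, 129, 127, 126, 125, 126, 131, 137, 137, 139, 139, 141, 143, 142, 143, 141, 138, 134, 188, 255, 255, 254, 184, 129]
262 [25, 27, 45, 90, 129, 129, 124, 123, 124, 123, 123, 122, 122, 125, 126, 125, 127, 126, 125, 125, 126, 133, 134, 132, 132, 133, 133, 133, 133, 128, 125, 125, 124, 124, 126, 118, 81, 56, 56, 54, 53, 53, 54, 54, 53, 53, 53, 53, 50, 64, 109, 135, 137, 140, 136, 97]
```

Emit:
{"api": "drive_tool", "payload": {
  "plan": [
    [[0,0,0.001],[0,0,0],-1],
    [[0,0,0.001],[0,0,0],-1],
    [[0,0,0.001],[0,0,0],-1],
    [[0,0,0.001],[0,0,0],-1],
    [[0,0,0.0005],[0,0,0],-1],
    [[0,0,0.0005],[0,0,0],-1],
    [[0,0,0],[0,0,0],-1],
    [[0,0,0],[0,0,0],-1]
  ]
}}

```text
time_s: 7.17
position: [583.4, 83.9, -5.7]
eef_rot: [0.511, 0.859, 0.0, 0.0]
ft_force: [-1.5, 0.9, 15.5]
grip_width: -0.3
```

```bash
python3 st.py; python3 edge.py s10.png|head -2
```

```text
t 7.1667 cass xyz [-26.1  -0.7  -5.7] F [-0.9  1.5 15.5] w -0.3
tool axes in cass [[0.002, 1.0, 0.001], [1.0, -0.002, 0.0], [0.0, 0.001, -1.0]] j [-0.4   0.55  0.19  1.96 -0.17  0.65  1.97]
239 [31, 27, 28, 29, 26, 24, 32, 101, 210, 250, 247, 244, 245, 244, 219, 190, 140, 119, 124, 128, 128, 129, 129, 128, 125, 126, 135, 134, 135, 134, 133, 132, 135, 136, 136, 133, 130, 130, 127, 124, 126, 131, 138, 142, 141, 142, 141, 141, 138, 133, 188, 255, 255, 254, 184, 130]
262 [29, 27, 24, 41, 76, 109, 126, 126, 125, 125, 125, 124, 123, 125, 128, 128, 127, 127, 128, 127, 127, 127, 126, 132, 134, 134, 132, 132, 134, 135, 135, 132, 129, 127, 128, 119, 78, 54, 56, 55, 52, 54, 53, 54, 53, 52, 52, 53, 50, 63, 108, 135, 138, 140, 135, 97]
```

The cover is flat: edge at row 236.5, 15 N downwards. Next I'll push along towards the ridge and the lip.

Emit:
{"api": "drive_tool", "payload": {
  "plan": [
    [[0,0.002,0],[0,0,0],-1],
    [[0,0.002,0],[0,0,0],-1],
    [[0,0.002,0],[0,0,0],-1],
    [[0,0.002,0],[0,0,0],-1],
    [[0,0.002,0],[0,0,0],-1],
    [[0,0.002,0],[0,0,0],-1],
    [[0,0.002,0],[0,0,0],-1],
    [[0,0.002,0],[0,0,0],-1]
  ]
}}

```text
time_s: 7.88
position: [597.1, 91.2, -5.8]
eef_rot: [0.511, 0.859, -0.0, -0.0]
ft_force: [-4.6, -1.0, 16.8]
grip_width: -0.1
```

```bash
python3 st.py; python3 edge.py s11.png|head -2
```

```text
t 7.8833 cass xyz [-10.6  -0.8  -5.8] F [-4.5  1.3 16.8] w -0.1
tool axes in cass [[0.003, 1.0, -0.0], [1.0, -0.003, 0.0], [0.0, -0.0, -1.0]] j [-0.41  0.57  0.19  1.92 -0.17  0.66  1.96]
239 [39, 121, 216, 231, 128, 35, 22, 28, 28, 26, 27, 21, 25, 125, 241, 247, 243, 243, 246, 247, 209, 139, 120, 124, 127, 128, 128, 130, 128, 127, 127, 129, 134, 135, 134, 133, 132, 134, 136, 134, 130, 129, 129, 128, 129, 128, 131, 135, 141, 141, 141, 138, 137, 137, 137, 136]
262 [28, 34, 43, 32, 27, 27, 28, 26, 23, 36, 82, 122, 127, 126, 125, 127, 125, 123, 126, 128, 128, 127, 129, 128, 128, 128, 127, 126, 134, 134, 134, 133, 133, 134, 137, 130, 82, 55, 55, 55, 52, 53, 54, 52, 53, 52, 52, 53, 51, 64, 108, 135, 139, 140, 135, 97]
```

Emit:
{"api": "drive_tool", "payload": {
  "plan": [
    [[0,0.002,0],[0,0,0],-1],
    [[0,0.002,0],[0,0,0],-1],
    [[0,0.002,0],[0,0,0],-1],
    [[0,0.002,0],[0,0,0],-1],
    [[0,0.002,0],[0,0,0],-1],
    [[0,0.002,0],[0,0,0],-1],
    [[0,0.002,0],[0,0,0],-1],
    [[0,0.001,0],[0,0,0],-1]
  ]
}}

```text
time_s: 8.6
position: [609.1, 97.5, -6.2]
eef_rot: [0.511, 0.859, -0.001, -0.001]
ft_force: [-8.1, -4.6, 17.0]
grip_width: 0.3
```

```bash
python3 st.py
```

```text
t 8.6 cass xyz [ 2.9 -1.  -6.2] F [-9.4 -0.2 17. ] w 0.3
tool axes in cass [[0.003, 1.0, -0.003], [1.0, -0.003, 0.0], [0.0, -0.003, -1.0]] j [-0.41  0.59  0.19  1.89 -0.17  0.68  1.95]
```

Emit:
{"api": "drive_tool", "payload": {
  "plan": [
    [[0,0.001,0],[0,0,0],-1],
    [[0,0.001,0],[0,0,0],-1],
    [[0,0.001,0],[0,0,0],-1],
    [[0,0.001,0],[0,0,0],-1],
    [[0,0.001,0],[0,0,0],-1],
    [[0,0.001,0],[0,0,0],-1],
    [[0,0.001,0],[0,0,0],-1],
    [[0,0.001,0],[0,0,0],-1]
  ]
}}

```text
time_s: 9.27
position: [615.5, 101.0, -6.5]
eef_rot: [0.511, 0.859, -0.002, -0.001]
ft_force: [-13.7, -8.2, 16.2]
grip_width: -0.1
```

```bash
python3 st.py; python3 edge.py s12.png|head -2
```

```text
t 9.2667 cass xyz [10.3 -1.  -6.5] F [-16.   -0.6  16.2] w -0.1
tool axes in cass [[0.003, 1.0, -0.004], [1.0, -0.003, 0.0], [0.0, -0.004, -1.0]] j [-0.41  0.6   0.19  1.87 -0.17  0.69  1.95]
239 [30, 29, 28, 28, 26, 22, 43, 112, 168, 142, 70, 27, 26, 28, 29, 28, 28, 28, 24, 19, 78, 196, 245, 245, 244, 245, 248, 246, 179, 125, 125, 128, 129, 130, 133, 134, 134, 133, 133, 132, 131, 130, 126, 128, 129, 128, 128, 129, 135, 140, 141, 139, 139, 138, 137, 137]
262 [28, 28, 27, 28, 29, 27, 27, 29, 28, 27, 28, 29, 27, 27, 27, 26, 29, 67, 118, 129, 129, 128, 128, 129, 128, 128, 128, 127, 126, 133, 135, 136, 133, 135, 137, 128, 81, 53, 56, 56, 52, 54, 55, 55, 53, 54, 53, 53, 50, 64, 109, 136, 138, 142, 136, 97]
```

Emit:
{"api": "drive_tool", "payload": {
  "plan": [
    [[0,0.001,0],[0,0,0],-1],
    [[0,0.001,0],[0,0,0],-1],
    [[0,0.001,0],[0,0,0],-1],
    [[0,0.001,0],[0,0,0],-1],
    [[0,0.0005,0],[0,0,0],-1],
    [[0,0,0],[0,0,0],-1],
    [[0,0,0],[0,0,0],-1],
    [[0,0,0],[0,0,0],-1]
  ]
}}

```text
time_s: 9.98
position: [615.7, 101.0, -7.4]
eef_rot: [0.512, 0.859, -0.004, -0.004]
ft_force: [-28.3, -13.9, 26.0]
grip_width: 0.1
```

```bash
python3 st.py
```

```text
t 9.9833 cass xyz [10.5 -1.1 -7.4] F [-31.5   1.3  26. ] w 0.1
tool axes in cass [[0.004, 1.0, -0.011], [1.0, -0.004, 0.002], [0.002, -0.011, -1.0]] j [-0.41  0.6   0.2   1.87 -0.17  0.7   1.95]
```

It stalls at x = 10.5 with 31 N along x, so the cover is home against its stop. I'll ease the sideways load and lift straight off.

Emit:
{"api": "drive_tool", "payload": {
  "plan": [
    [[0,-0.002,0],[0,0,0],-1],
    [[0,-0.0015,0],[0,0,0],-1],
    [[0,0,-0.001],[0,0,0],-1],
    [[0,0,-0.001],[0,0,0],-1],
    [[0,0,-0.005],[0,0,0],-1],
    [[0,0,-0.015],[0,0,0],-1],
    [[0,0,-0.03],[0,0,0],-1],
    [[0,0,-0.03],[0,0,0],-1]
  ]
}}

```text
time_s: 10.65
position: [616.8, 102.4, 75.2]
eef_rot: [0.511, 0.859, -0.001, -0.001]
ft_force: [0.9, -0.4, 1.1]
grip_width: -0.2
```

Emit:
{"api": "drive_tool", "payload": {
  "plan": [
    [[0,0,-0.03],[0,0,0],-1],
    [[0,0,-0.03],[0,0,0],-1],
    [[0,-0.03,-0.02],[0,0,0],-1],
    [[0,-0.03,0],[0,0,0],-1],
    [[0,-0.03,0],[0,0,0],-1],
    [[0,-0.03,0],[0,0,0],-1],
    [[0,-0.03,0],[0,0,0],-1],
    [[0,0,0],[0,0,0],-1]
  ]
}}

```text
time_s: 11.32
position: [481.5, 28.3, 155.1]
eef_rot: [0.512, 0.859, -0.001, -0.001]
ft_force: [1.5, -0.6, 0.3]
grip_width: -0.4
```

```bash
python3 st.py; python3 edge.py s13.png|head -2; python3 - <<'E'
from h import *
save('top','t13.png',(195,110,315,225),4)
a=cv2.imread('pics/raw_t13.png')[100:225,170:320];b=cv2.imread('pics/raw_s13.png')[150:275,165:345]
cv2.imwrite('pics/c13.png',np.hstack([cv2.resize(i,None,fx=2.4,fy=2.4,interpolation=cv2.INTER_CUBIC) for i in(a,b)]))
E
```

```text
t 11.3167 cass xyz [-142.1   -0.6  155.1] F [ 1.  -1.2  0.3] w -0.4
tool axes in cass [[0.005, 1.0, -0.003], [1.0, -0.005, 0.001], [0.001, -0.003, -1.0]] j [-0.44  0.16  0.27  2.08 -0.06  0.9   1.93]
239 [62, 106, 132, 136, 134, 132, 130, 131, 131, 133, 134, 129, 126, 131, 123, 122, 174, 238, 241, 240, 240, 239, 239, 239, 241, 242, 241, 242, 242, 241, 242, 244, 245, 250, 251, 251, 250, 248, 247, 250, 246, 245, 244, 243, 245, 245, 218, 148, 129, 131, 184, 253, 255, 252, 178, 125]
262 [137, 135, 135, 136, 138, 137, 138, 134, 119, 121, 128, 124, 122, 120, 122, 119, 118, 115, 166, 240, 243, 242, 240, 240, 241, 241, 240, 236, 244, 249, 250, 249, 249, 250, 253, 255, 183, 102, 102, 106, 110, 114, 114, 131, 159, 155, 124, 66, 45, 60, 104, 131, 134, 135, 131, 92]
```

View pics/c13.png

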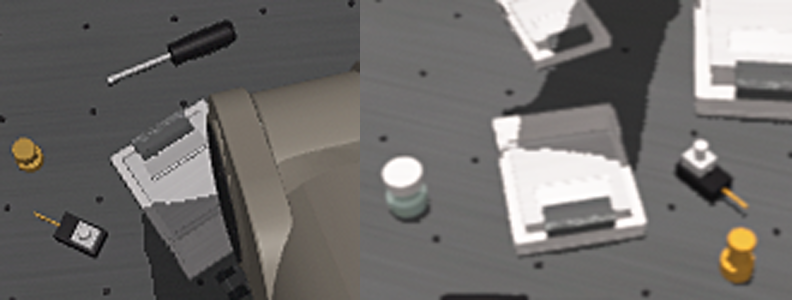

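The cover lies flat under the lip: its edge is at row ~242.5 (243 predicted for home and flat), and the gripper is clear. I'll wait a moment, check that it holds and that the other objects haven't moved, then hand in.

Emit:
{"api": "drive_tool", "payload": {
  "plan": [
    [[0,-0.005,-0.02],[0,0,0],-1],
    [[0,0,-0.02],[0,0,0],-1],
    [[0,0,0],[0,0,0],-1],
    [[0,0,0],[0,0,0],-1],
    [[0,0,0],[0,0,0],-1],
    [[0,0,0],[0,0,0],-1],
    [[0,0,0],[0,0,0],-1],
    [[0,0,0],[0,0,0],-1]
  ]
}}

```text
time_s: 12.08
position: [481.8, 28.9, 195.0]
eef_rot: [0.511, 0.86, -0.0, -0.0]
ft_force: [-0.2, 1.0, 0.6]
grip_width: 0.0
```

```bash
python3 st.py|head -1; python3 edge.py s14.png|head -2; python3 - <<'E'
from h import *
a,b=[cv2.cvtColor(cv2.imread('pics/raw_s%d.png'%i),cv2.COLOR_BGR2GRAY) for i in(1,14)]
for n,(x,y) in dict(jar=(183,227),fitting=(323,257),probe=(309,221),driver=(235,278)).items():
    w=30 if n=='driver' else 16
    t=a[y-16:y+16,x-w:x+w];m=cv2.matchTemplate(b[y-24:y+24,x-w-8:x+w+8],t,cv2.TM_CCOEFF_NORMED)
    _,v,_,l=cv2.minMaxLoc(m);print(n,round(v,3),'shift',l[0]-8,l[1]-8)
E
```

```text
t 12.0833 cass xyz [-141.6   -0.2  195. ] F [0.3 1.  0.6] w 0.0
239 [60, 105, 130, 134, 132, 130, 129, 130, 129, 132, 132, 127, 125, 130, 124, 122, 118, 112, 158, 241, 243, 239, 238, 238, 240, 241, 241, 241, 241, 240, 242, 244, 244, 250, 251, 251, 250, 248, 247, 250, 245, 244, 243, 242, 245, 244, 216, 148, 127, 128, 183, 253, 254, 252, 177, 124]
262 [136, 134, 134, 135, 136, 136, 137, 133, 117, 119, 126, 123, 120, 118, 120, 119, 119, 117, 112, 159, 241, 244, 240, 240, 240, 240, 239, 235, 244, 249, 250, 249, 249, 249, 253, 255, 181, 102, 102, 105, 110, 114, 113, 130, 158, 153, 122, 65, 44, 59, 103, 131, 133, 134, 129, 92]
jar 1.0 shift 0 0
fitting 1.0 shift 0 0
probe 1.0 shift 0 0
driver 1.0 shift 0 0
```

```bash
python3 -c "
from rig import env
print(env.hand_in())"
```

```text
the job is handed in; nothing more can be done
None
```

The sample cassette is shut, held by its lip alone, and I handed the job in at about 12 s of the 38 s allowed. I pushed the standing cover over with shut fingertips until it lay flat (15 N downwards). Keeping it pressed, I slid it until it stalled at its stop (31 N along the cassette's x), eased the sideways load and lifted off.

**Last checks:**
- The free edge sits at image row 242.5, against 243 predicted for flat and fully home. It did not move between two pictures about 0.8 s apart with the arm clear.
- The jar, fitting, probe block and screwdriver show no image shift against the start.
- The contact force is about zero.

**Disagreement:** the reported tool height did not match the scene. The fingertips were really about 31 mm higher than the reading: the cover was flat at z = -5.7 mm, not 26 mm. Because of this, the first push met the cover higher up than planned. I noticed it from the cover angle in the pictures and used the pictures and the contact force for height from then on.

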